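Free the clay-seized mould pin

ROBOT

A 6-joint arm with a two-finger parallel gripper is mounted at the origin on the work surface. World frame = base frame: x ahead of the robot, y to its left, z up, the work surface at z = 0. Lengths are in m, angles in rad, forces in N, time in s.
With the tool pointing down it reaches from about 0.35 to 0.775 m from the base axis. Payload 7.3 kg.
Tool frame: the origin (TCP) lies at the centre of the arm's flange, where the gripper is bolted on; the fingertips stand 178 mm ahead of it and the grasp point (between the pads) lies 159 mm ahead of it; z points along the fingers, y is the line along which they close (so a half turn about z gives the same grasp; the last joint's range is limited). The gripper opens to 92 mm and grips with 3 to 60 N. Pads are 19 mm wide; open, the fingers measure 130 mm over their backs; the gripper's body (75 mm by 190 mm) begins 47 mm behind the grasp point.
Start: joints at [1.046, 0.342, 1.524, -0, 1.275, -0.146], TCP at [0.194, 0.488, 0.405] pointing down, gripper open.
Joint ranges: [-2.53, 2.53], [-0.77, 2.02], [0.04, 2.7], [-1, 4.14], [0.28, 2.66], [-3.11, 3.11]. Speed limits (rad/s): [2.57, 2.57, 3.14, 3.14, 3.14, 3.14].

INTERFACE

Orientations are given as [roll, pitch, yaw] about the fixed x, y, z axes, in that order (R = Rz(yaw) Ry(pitch) Rx(roll)).
In Python, from cell import robot, workorder, read_camera gives the robot as it stands (robot), with the cameras as plain functions and the job (workorder).
- The arm moves only by the tool step_hand, called after "Request:" in YAML: its name, and indented under it one key for each argument. Schema: {"type":"object","properties":{"rows":{"type":"array","items":{"type":"number"},"minItems":6,"maxItems":48},"aperture":{"type":"number"},"grip_force":{"type":"number"},"only":{"type":"string"},"quiet":{"type":"boolean"},"lines":{"type":"string"}},"required":["rows"],"additionalProperties":false}. rows is one flat list of numbers that holds 1 to 8 rows one after another, with no inner brackets; each row has 6 numbers: dx, dy, dz in fractions of the full range, 1 being 0.6 m, then a rotation vector rx, ry, rz in fractions of the full range, 1 being 45 degrees; each row shifts and turns the commanded pose from where the row before left it, along the tool's axes as they then stand; what a row does not reach is not made up. A row lasts 1/12 s, in which the tool goes at most 0.0417 m and 0.125 rad, less where a joint would pass 70% of its speed; a pose out of reach is approached as far as the arm can. aperture is the finger opening in m, set as the call begins (left out keeps the last). The fingers move at their own pace and stop on an object; grip_force is the grip in N (left out, the last holds). Time passes only in rows, so rows that do not move let the fingers close. The tool returns the time, the measured TCP pose, the force, the opening and the grip force at its end. only (a regular expression) keeps the lines of the reply that match it, lines (a string "A,B") keeps lines A to B, and quiet returns only ok. No shift or turn number may pass 1 either way. Input that does not fit is refused with a message, and nothing moves.
- robot.observe(): the state, without advancing time (a new reading comes with each control period).
- read_camera(name): name is "scene" or "side" or "wrist"; returns a dict with "image" (384x512x3 uint8, red, green, blue), "fx", "fy", "cx", "cy" (pixels), "k1" (the pictures are not rectified: a ray, as slopes to the right and down, at radius r is drawn at 1 + k1 r^2 times it, then the intrinsics apply), "pose" (4x4, takes a point from camera to world coordinates). Camera axes: x right, y down, z forward; pixel columns grow to the right and rows downward; lengths in m; the calibration is good to about 2 mm. A picture is of the moment at which its call begins. There is no depth.
- workorder.hand_in(): hands the job in; it is judged then, once.
The state is a dict: "time": time; "qpos": joint angles; "qvel": joint speeds; "joint_efforts": joint torques, N m; "tool_pos": TCP position; "tool_rot": TCP orientation; "contact_force": force on the tool from outside, world axes, zero at the start; "torque": the same for the moment, N m; "opening": finger opening in m; "grip_force": force on a finger pad.
Only numpy, scipy, OpenCV 4.12 (cv2) and the standard library are available. Lean on these libraries where they do the work, as an engineer would, in place of code of your own. Each camera call takes 0.05 s, during which the arm holds its last target. There are 200 camera calls.

TASK

The red-handled pin is stuck in its plaster mould by dried clay. Grip its handle from above and work the pin free by twisting it back and forth while pulling: a turn of about 30 degrees anticlockwise (seen from above), then back to about 30 degrees clockwise of where it started, drawing it up about a centimetre with each of these two twists, then draw it right out. Stand it handle up in the white mug, without tipping the mug, and leave the yellow-handled pin alone in its own mould.

Things in the scene. Friction and masses are not known exactly. Their poses are not given: they have to be found in the camera images.
- pin_red: Seized pin, 160 g: plain steel shank 16 mm across, red T-handle on top, 91 mm overall. Handle: bar 64 mm along pin y, 14 wide, 16 high, its middle 83 mm above the origin (centre of the foot; z up the shank). It starts upright in the bore, axes parallel to the mould's. Dried clay resists a straight pull by 15 to 25 N, a twist by 0.1 to 0.2 N m, a twisting pull less; no thread. Grip at about 80 N.
- red_end (a point): A point on the red handle near one end, on the bar's middle line, 30 mm from the shank's axis along the pin's +y and 83 mm above the foot. It shows how far the pin is turned: as the pin turns anticlockwise seen from above, it moves towards the mould's -x.
- mould_red: The red pin's mould: white plaster block 100 x 100 x 40 mm high, green straps, clay crumbs, on a wooden board 130 (x) x 120 (y) x 10 mm fixed to the table. Origin: centre of the board's underside, on the table, below the bore; z up. The upright 18 mm bore runs from the top (50 mm above the table) down to the board (10 mm), where the pin's foot rests: 40 mm deep, with 35 mm free under the bar.
- mug: White round open mug, no handle, loose, 600 g: 80 mm across at the rim, 65 mm high, tapering slightly downwards, walls 4 mm, floor about 5 mm thick. Origin: centre of its underside, on the table, z up. The pin stands or leans in it with its handle above or against the rim.
- pin_yellow: A bystander of the same shape and size as the red pin but with a yellow handle, standing loosely in a mould of its own, the same kind as the red pin's. Origin: centre of its foot, z up. To be left where it is.

How it is judged:
By the outcome, as a careful person would: the job done as asked, in the order asked, and still so for the second after the job is handed in, with the robot touching nothing.
It also fails if it takes over 51 s, if anything falls off the work surface, if the arm or the gripper's body presses on something with over 40 N, if the wrist force passes 120 N, or if a joint passes its speed limit or range.

## Working session

There is one attempt and no reset: what is moved stays moved. The work goes in short steps, Python scripts to look and compute and a tool call to move; the robot and the scene stay as the last step left them, time stands still between calls to the robot, and variables do not carry over. Pictures are saved under pics/ and viewed, at most 10 in all, crops included, and the job is handed in when it is done.

```bash
ls; mkdir -p pics
```

Run:
```python
from cell import robot, workorder, read_camera
import cv2
s=robot.observe(); print({k:(v if isinstance(v,float) else [round(float(x),3) for x in __import__('numpy').ravel(v)]) for k,v in s.items()})
ims=[]
for n in("scene","side"):
    c=read_camera(n); cv2.imwrite(f"pics/{n}0.png",c["image"][:,:,::-1]); print(n,c["fx"],c["cx"],c["cy"],c["k1"],c["pose"].round(3).tolist())
```

```text
cell.py
pics
{'time': 0.0, 'qpos': [1.046, 0.343, 1.525, -0.0, 1.275, -0.146], 'qvel': [-0.0, -0.0, -0.0, 0.001, 0.0, 0.001], 'joint_efforts': [0.0, -43.125, -24.422, 0.072, 0.056, -0.0], 'tool_pos': [0.194, 0.488, 0.404], 'tool_rot': [-3.14, -0.0, 2.763], 'contact_force': [1.364, -0.061, -0.175], 'torque': [0.032, -0.007, -0.047], 'grip_force': 0.0, 'opening': 0.09157000370865306}
scene 405.425254486972 255.54783877561067 194.06121365388702 0.02242759818114709 [[-0.224, 0.83, -0.511, 0.937], [0.974, 0.198, -0.105, 0.066], [0.014, -0.521, -0.853, 0.727], [0.0, 0.0, 0.0, 1.0]]
side 478.4268119116825 249.5814419360976 189.7894431157601 -0.19078083941004817 [[0.917, -0.285, 0.28, 0.275], [-0.399, -0.681, 0.613, -0.628], [0.016, -0.674, -0.738, 0.843], [0.0, 0.0, 0.0, 1.0]]
```

View pics/scene0.png

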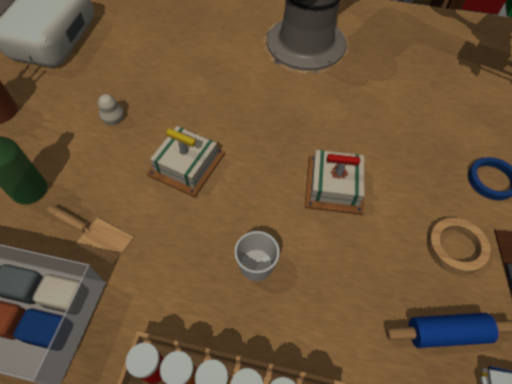

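View pics/side0.png

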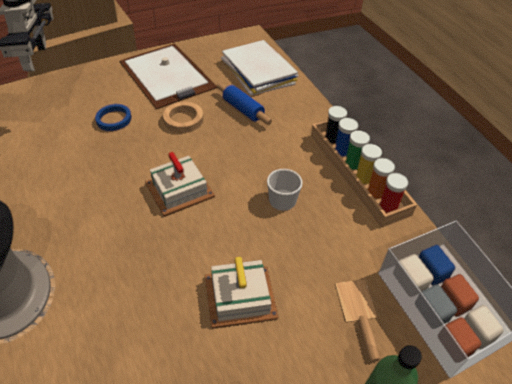

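The scene view shows the red handle at about (343,159), the yellow at (181,135) and the mug at (257,255). In the side view they are at (176,163), (240,271) and (284,185).

Create h.py:
```python
import numpy as np, cv2
from cell import robot, workorder, read_camera
def ray(c,uv):
    K=np.array([[c["fx"],0,c["cx"]],[0,c["fy"],c["cy"]],[0,0,1.]])
    d=np.array([(uv[0]-c["cx"])/c["fx"],(uv[1]-c["cy"])/c["fy"]]); s=d.copy()
    for _ in range(20): s=d/(1+c["k1"]*(s@s))
    v=c["pose"][:3,:3]@np.array([*s,1]); return c["pose"][:3,3],v/np.linalg.norm(v)
def plane(c,uv,z):
    o,d=ray(c,uv); return o+d*(z-o[2])/d[2]
def tri(a,ua,b,ub):
    o,d=ray(a,ua);p,e=ray(b,ub)
    t=np.linalg.lstsq(np.c_[d,-e],p-o,rcond=None)[0]
    x,y=o+d*t[0],p+e*t[1]; return (x+y)/2,np.linalg.norm(x-y)
def blob(c,hsv,win):
    "largest contour of a colour inside window (u0,v0,u1,v1)"
    H=cv2.cvtColor(c["image"],cv2.COLOR_RGB2HSV)
    m=np.zeros(H.shape[:2],np.uint8)
    for lo,hi in hsv: m|=cv2.inRange(H,np.array(lo),np.array(hi))
    k=np.zeros_like(m);u0,v0,u1,v1=win;k[v0:v1,u0:u1]=255
    cs,_=cv2.findContours(m&k,cv2.RETR_EXTERNAL,cv2.CHAIN_APPROX_NONE)
    return max(cs,key=cv2.contourArea)
def axis(cn):
    (cx,cy),_,_=r=cv2.minAreaRect(cn); b=cv2.boxPoints(r)
    e=[(b[i]+b[(i+1)%4])/2 for i in range(4)]
    a,d=(e[0],e[2]) if np.linalg.norm(e[0]-e[2])>np.linalg.norm(e[1]-e[3]) else (e[1],e[3])
    M=cv2.moments(cn); return np.array([M["m10"],M["m01"]])/M["m00"],a,d
RED=[((0,150,70),(8,255,255)),((172,150,70),(180,255,255))]
YEL=[((22,140,100),(34,255,255))]
GREY=[((0,0,60),(180,55,255))]
```

Run:
```python
from h import *
a,b=read_camera("scene"),read_camera("side")
for n,c,wa,wb in(("red",RED,(315,140,370,185),(155,140,200,185)),("yel",YEL,(150,115,210,160),(225,250,255,295))):
    A,B=axis(blob(a,c,wa)),axis(blob(b,c,wb))
    print(n,[np.round(x,1) for x in A+B])
    p,e=tri(a,A[0],b,B[0]); print(" centre",p.round(4),e.round(4))
    for z in(p[2],):
        for cc,X in((a,A),(b,B)):
            q=[plane(cc,x,z) for x in X[1:]]; d=q[1]-q[0]; print("  ",q[0].round(4),q[1].round(4),np.linalg.norm(d).round(4),np.degrees(np.arctan2(d[1],d[0])).round(1))
E_=None
P=[]
for c,w in((a,(220,220,295,295)),(b,(255,160,312,220))):
    m=blob(c,GREY,w); x,y,W,Hh=cv2.boundingRect(m); print("mug",x,y,W,Hh)
    e=cv2.fitEllipse(m[m[:,0,1]<y+0.45*Hh]); print(e); P.append(e)
    print([plane(c,e[0],z).round(4) for z in(.055,.065)])
print(tri(a,P[0][0],b,P[1][0]))
for n,c,w in(("a",a,(200,120,390,310)),("b",b,(130,120,320,340))):
    cv2.imwrite(f"pics/crop_{n}.png",cv2.resize(c["image"][w[1]:w[3],w[0]:w[2],::-1],None,fx=2.7,fy=2.7))
i=[cv2.imread(f"pics/crop_{n}.png")[:513,:400] for n in "ab"]; i=[cv2.resize(x,(400,513)) if x.shape[:2]!=(513,400) else x for x in i]
cv2.imwrite("pics/c1.png",np.hstack(i))
```

```text
red [array([343.2, 159.2]), array([327.1, 157.4], dtype=float32), array([359. , 160.9], dtype=float32), array([175.5, 161.8]), array([169.7, 152.2], dtype=float32), array([181.7, 172.2], dtype=float32)]
 centre [0.4406 0.1359 0.0936] 0.002
   [0.4446 0.1042 0.0936] [0.4387 0.1655 0.0936] 0.0615 95.6
   [0.4372 0.1725 0.0936] [0.4429 0.1004 0.0936] 0.0723 -85.5
yel [array([180.3, 136.9]), array([166.1, 130.8], dtype=float32), array([193.7, 142.7], dtype=float32), array([240.4, 271.9]), array([237.8, 257. ], dtype=float32), array([242.3, 286.3], dtype=float32)]
 centre [ 0.4625 -0.1874  0.094 ] 0.0014
   [ 0.4551 -0.2204  0.094 ] [ 0.4709 -0.1575  0.094 ] 0.0648 75.9
   [ 0.4705 -0.1543  0.094 ] [ 0.4534 -0.2163  0.094 ] 0.0643 -105.4
mug 235 231 45 50
((256.9381103515625, 251.41665649414062), (41.235862731933594, 44.22235107421875), 97.74291229248047)
[array([0.6515, 0.0124, 0.055 ]), array([0.6558, 0.0132, 0.065 ])]
mug 267 169 35 41
((284.1113586425781, 181.93553161621094), (25.902944564819336, 34.38753128051758), 95.74559020996094)
[array([0.6563, 0.0188, 0.055 ]), array([0.6514, 0.0106, 0.065 ])]
(array([0.65365424, 0.0133202 , 0.06110599]), np.float64(0.0011687439331069926))
```

The manual's scale: shifts go in shares of 0.6 m and turns go in shares of 45 degrees. Converting my numbers, 0.12 rad / 0.7854 = 0.1528.

Request:
step_hand:
  rows: [0, 0, 0, 0, 0, 0.1528, 0, 0, 0, 0, 0, 0.1528, 0, 0, 0, 0, 0, 0.1528, 0, 0, 0, 0, 0, 0.1528, 0, 0, 0, 0, 0, 0.1528, 0, 0, 0, 0, 0, 0.1528, 0, 0, 0, 0, 0, 0.1528, 0, 0, 0, 0, 0, 0.1528]
  aperture: 0.05

```text
time: 0.87
tool_pos: [0.1941, 0.4877, 0.4045]
tool_rot: [-3.141, 0.0, 1.797]
contact_force: [-0.3, 0.3, -0.2]
opening: 0.0504
grip_force: 0.0
```

Request:
step_hand:
  rows: [0, 0, 0, 0, 0, 0.0891, 0, 0, 0, 0, 0, 0.0891, -0.05, 0.0283, 0, 0, 0, 0, -0.05, 0.0283, 0, 0, 0, 0, -0.05, 0.0283, 0, 0, 0, 0, -0.05, 0.0283, 0, 0, 0, 0, -0.05, 0.0283, 0, 0, 0, 0, -0.05, 0.0283, 0, 0, 0, 0]

```text
time: 1.53
tool_pos: [0.3127, 0.3165, 0.4047]
tool_rot: [3.142, 0.0, 1.663]
contact_force: [-0.2, 0.7, -0.3]
opening: 0.0503
grip_force: 0.0
```

Request:
step_hand:
  rows: [-0.05, 0.0283, 0, 0, 0, 0, -0.05, 0.0283, 0, 0, 0, 0, -0.05, 0.0283, 0, 0, 0, 0, -0.05, 0.0283, 0, 0, 0, 0, -0.05, 0.0283, 0, 0, 0, 0, -0.05, 0.0283, 0, 0, 0, 0, 0, 0, 0, 0, 0, 0, 0, 0, 0, 0, 0, 0]

```text
time: 2.2
tool_pos: [0.431, 0.1468, 0.4044]
tool_rot: [-3.141, -0.0, 1.659]
contact_force: [-0.9, 0.3, 0.2]
opening: 0.0503
grip_force: 0.0
```

Run:
```python
from h import *
s=robot.observe();print(s["tool_pos"],s["tool_rot"],s["qpos"])
c=read_camera("wrist"); cv2.imwrite("pics/w0.png",c["image"][:,:,::-1]); print(c["pose"].round(3).tolist(),c["fx"])
```

```text
[0.4309752  0.146816   0.40443083] [-3.14096654e+00 -2.19850509e-04  1.65910718e+00] [1.59647090e-01 2.14669015e-01 1.70355894e+00 2.80627094e-04
 1.22397356e+00 7.12406990e-02]
[[0.996, 0.086, 0.023, 0.424], [0.089, -0.959, -0.269, 0.219], [-0.001, 0.27, -0.963, 0.384], [0.0, 0.0, 0.0, 1.0]] 321.42379958535344
```

View pics/w0.png

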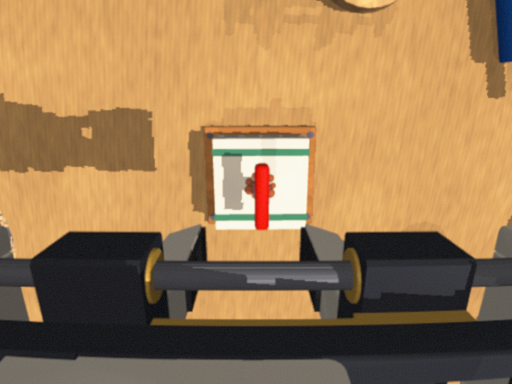

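The wrist view shows the red bar from (262,165) to (262,229), square with its mould, with clay crumbs around the shank.

Run:
```python
from h import *
w=read_camera("wrist");a=read_camera("scene");b=read_camera("side")
A=axis(blob(w,RED,(235,140,290,240)));print([x.round(1) for x in A])
q=[plane(w,x,.101) for x in A];print([x.round(4) for x in q]); d=q[2]-q[1];print(np.degrees(np.arctan2(d[1],d[0])),np.linalg.norm(d))
for c,win in((a,(315,140,370,185)),(b,(155,140,200,185))):
    B=axis(blob(c,RED,win)); print("tri",tri(w,A[0],c,B[0]))
# mould outline: white top + board
W=[((0,0,130),(180,60,255))]
m=blob(w,W,(205,120,320,235));r=cv2.minAreaRect(m);print(r)
s=robot.observe();print(s["tool_pos"],s["tool_rot"])
```

```text
[array([262.2, 196.7]), array([261.7, 165. ], dtype=float32), array([264.4, 230.1], dtype=float32)]
[array([0.4394, 0.1369, 0.101 ]), array([0.436 , 0.1663, 0.101 ]), array([0.4447, 0.1043, 0.101 ])]
-82.05515864934641 0.06267493924082881
tri (array([0.44007979, 0.13483556, 0.09211348]), np.float64(0.0010727152985224632))
tri (array([0.43971127, 0.13524867, 0.09527172]), np.float64(5.301294288341385e-05))
((261.0, 185.5), (59.0, 94.0), 90.0)
[0.42964695 0.14902171 0.40470781] [-3.14126606e+00 -3.15595919e-04  1.66444241e+00]
```

In the tool's units: 0.03 m / 0.6 = 0.05, 0.02 m / 0.6 = 0.0333.

Request:
step_hand:
  rows: [-0.012, 0.0075, 0.0333, 0, 0, 0, -0.012, 0.0075, 0.0333, 0, 0, 0, 0, 0, 0.05, 0, 0, 0, 0, 0, 0.0333, 0, 0, 0, 0, 0, 0, 0, 0, 0, 0, 0, 0, 0, 0, 0, 0, 0, 0, 0, 0, 0]

```text
time: 2.98
tool_pos: [0.4408, 0.1353, 0.316]
tool_rot: [3.14, -0.0, 1.664]
contact_force: [0.2, -0.1, -0.1]
opening: 0.0502
grip_force: 0.0
```

Run:
```python
from h import *
w=read_camera("wrist"); cv2.imwrite("pics/w1.png",w["image"][:,:,::-1])
for _ in range(4):
    s=robot.observe();print(s["tool_pos"],s["tool_rot"]); w=read_camera("wrist")
c=blob(w,RED,(150,60,400,300));A=axis(c);print([x.round(1) for x in A])
q=[plane(w,x,.101) for x in A];print([x.round(4) for x in q])
```

```text
[0.44093584 0.13517611 0.31624931] [ 3.13874942e+00 -2.32693616e-04  1.66390115e+00]
[0.44095128 0.13502686 0.31624809] [ 3.13851777e+00 -1.88284156e-04  1.66359079e+00]
[0.44088795 0.13491144 0.3161357 ] [ 3.13870017e+00 -2.06299270e-04  1.66341998e+00]
[0.44083639 0.13481286 0.31596429] [ 3.13900206e+00 -1.75033483e-04  1.66324321e+00]
[array([250.5, 214.2]), array([249.5, 170. ], dtype=float32), array([249.5, 261. ], dtype=float32)]
[array([0.4394, 0.1375, 0.101 ]), array([0.4361, 0.1663, 0.101 ]), array([0.4417, 0.1042, 0.101 ])]
```

View pics/w1.png

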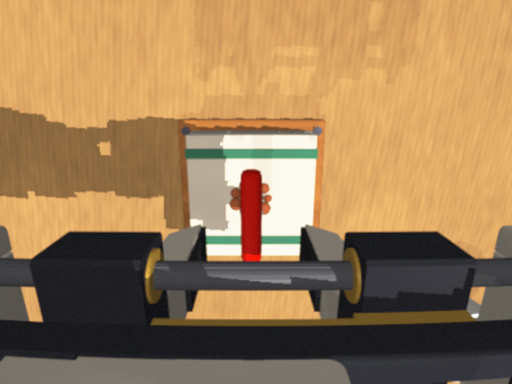

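The wrist view shows the bar from (251,170) to (251,261), nearly parallel to the tool's x axis and between the fingers. I'll shift 1 mm, descend and grip.

In the tool's units: 0.02 m / 0.6 = 0.0333, -0.001 m / 0.6 = -0.0017.

Request:
step_hand:
  rows: [0, -0.0017, 0.0333, 0, 0, 0, 0, 0, 0.0333, 0, 0, 0, 0, 0, 0.025, 0, 0, 0, 0, 0, 0.015, 0, 0, 0, 0, 0, 0, 0, 0, 0, 0, 0, 0, 0, 0, 0]

```text
time: 3.73
tool_pos: [0.4398, 0.1345, 0.251]
tool_rot: [3.142, -0.0, 1.663]
contact_force: [-0.5, -0.7, 0.0]
opening: 0.0504
grip_force: 0.0
```

Request:
step_hand:
  rows: [0, 0, 0, 0, 0, 0, 0, 0, 0, 0, 0, 0, 0, 0, 0, 0, 0, 0, 0, 0, 0, 0, 0, 0, 0, 0, 0, 0, 0, 0, 0, 0, 0, 0, 0, 0, 0, 0, 0, 0, 0, 0, 0, 0, 0, 0, 0, 0]
  aperture: 0.0
  grip_force: 60

```text
time: 4.4
tool_pos: [0.4398, 0.1345, 0.251]
tool_rot: [3.141, -0.0, 1.663]
contact_force: [0.2, -0.6, 1.8]
opening: 0.0144
grip_force: 60.0
```

In the tool's units: -0.0008 m / 0.6 = -0.0013, -0.0005 m / 0.6 = -0.0008, -0.04 rad / 0.7854 = -0.0509.

Request:
step_hand:
  rows: [0, 0, -0.0008, 0, 0, -0.0509, 0, 0, -0.0013, 0, 0, -0.0509, 0, 0, -0.0013, 0, 0, -0.0509, 0, 0, -0.0013, 0, 0, -0.0509, 0, 0, -0.0013, 0, 0, -0.0509, 0, 0, -0.0013, 0, 0, -0.0509, 0, 0, -0.0013, 0, 0, -0.0509]

```text
time: 4.98
tool_pos: [0.4392, 0.1344, 0.2545]
tool_rot: [-3.139, -0.001, 1.945]
contact_force: [2.8, 0.7, -13.8]
opening: 0.0143
grip_force: 60.0
```

Request:
step_hand:
  rows: [0, 0, -0.0013, 0, 0, -0.0509, 0, 0, -0.0013, 0, 0, -0.0509, 0, 0, -0.0013, 0, 0, -0.0509, 0, 0, -0.0013, 0, 0, -0.0509, 0, 0, -0.0013, 0, 0, -0.0509, 0, 0, -0.0013, 0, 0, -0.0573, 0, 0, 0, 0, 0, 0, 0, 0, 0, 0, 0, 0]

```text
time: 5.65
tool_pos: [0.4391, 0.1344, 0.2596]
tool_rot: [-3.139, -0.001, 2.186]
contact_force: [1.7, 1.1, -12.8]
opening: 0.0141
grip_force: 60.0
```

Run:
```python
from h import *
a=read_camera("scene");b=read_camera("side")
i=[cv2.resize(a["image"][115:225,290:390,::-1],(400,440)),cv2.resize(b["image"][120:230,130:230,::-1],(400,440))]
cv2.imwrite("pics/t1.png",np.hstack(i)); print(robot.observe()["tool_pos"],robot.observe()["torque"])
```

```text
[0.43915767 0.13442798 0.25996042] [ 0.11191629 -0.0990652  -0.01825379]
```

View pics/t1.png

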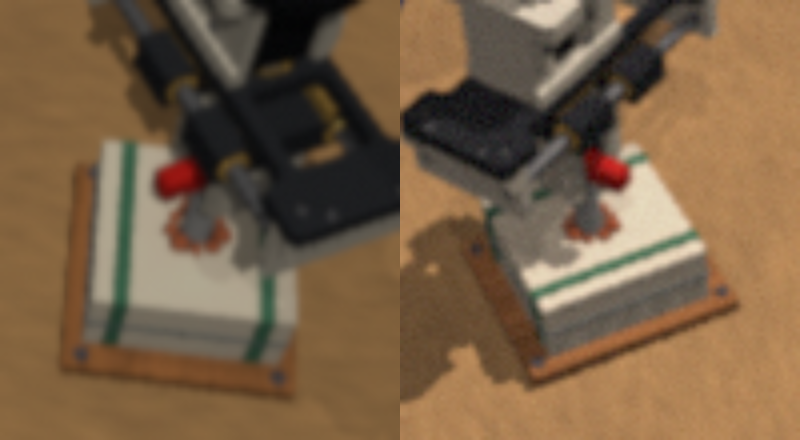

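The crop shows the red bar end at (180,177) on the left and (608,170) on the right, turned with the gripper. The mould hasn't moved. The tool turned 30° and rose 9 mm. Next is the clockwise twist.

In the tool's units: -0.0007 m / 0.6 = -0.0012, 0.065 rad / 0.7854 = 0.0828.

Request:
step_hand:
  rows: [0, 0, -0.0012, 0, 0, 0.0828, 0, 0, -0.0012, 0, 0, 0.0828, 0, 0, -0.0012, 0, 0, 0.0828, 0, 0, -0.0012, 0, 0, 0.0828, 0, 0, -0.0012, 0, 0, 0.0828, 0, 0, -0.0012, 0, 0, 0.0828, 0, 0, -0.0012, 0, 0, 0.0828, 0, 0, -0.0012, 0, 0, 0.0828]

```text
time: 6.42
tool_pos: [0.4393, 0.1344, 0.2661]
tool_rot: [-3.14, 0.0, 1.664]
contact_force: [1.0, -1.0, -12.0]
opening: 0.0141
grip_force: 60.0
```

Request:
step_hand:
  rows: [0, 0, -0.001, 0, 0, 0.0828, 0, 0, -0.001, 0, 0, 0.0828, 0, 0, -0.001, 0, 0, 0.0828, 0, 0, -0.001, 0, 0, 0.0828, 0, 0, -0.001, 0, 0, 0.0828, 0, 0, -0.001, 0, 0, 0.0828, 0, 0, -0.001, 0, 0, 0.0828, 0, 0, -0.001, 0, 0, 0.0891]

```text
time: 7.08
tool_pos: [0.4394, 0.1343, 0.271]
tool_rot: [-3.141, 0.001, 1.139]
contact_force: [1.0, 0.0, -11.9]
opening: 0.0136
grip_force: 60.0
```

Request:
step_hand:
  rows: [0, 0, 0, 0, 0, 0.0127, 0, 0, 0, 0, 0, 0, 0, 0, 0, 0, 0, 0]

```text
time: 7.33
tool_pos: [0.4395, 0.1344, 0.2711]
tool_rot: [-3.141, 0.0, 1.134]
contact_force: [0.9, -0.4, -11.7]
opening: 0.0142
grip_force: 60.0
```

Run:
```python
from h import *
a=read_camera("scene");b=read_camera("side")
i=[cv2.resize(a["image"][115:225,290:390,::-1],(400,440)),cv2.resize(b["image"][120:230,130:230,::-1],(400,440))]
cv2.imwrite("pics/t2.png",np.hstack(i)); print(robot.observe()["tool_pos"],robot.observe()["torque"])
```

```text
[0.43953029 0.13442884 0.27112902] [-0.14894518 -0.05338838 -0.0335195 ]
```

View pics/t2.png

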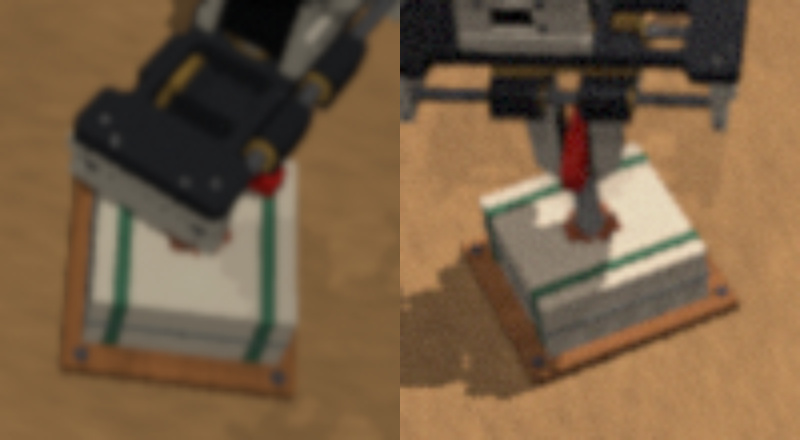

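The bar has followed to the clockwise side, 30° past its start, and the shank is clearly raised about 20 mm. Now I'll draw it straight out.

In the tool's units: -0.005 m / 0.6 = -0.0083, -0.004 m / 0.6 = -0.0067.

Request:
step_hand:
  rows: [0, 0, -0.0033, 0, 0, 0, 0, 0, -0.005, 0, 0, 0, 0, 0, -0.0067, 0, 0, 0, 0, 0, -0.0067, 0, 0, 0, 0, 0, -0.0067, 0, 0, 0, 0, 0, -0.0067, 0, 0, 0, 0, 0, -0.0067, 0, 0, 0, 0, 0, -0.0083, 0, 0, 0]

```text
time: 8.1
tool_pos: [0.4399, 0.1345, 0.3025]
tool_rot: [3.14, -0.001, 1.133]
contact_force: [0.5, 0.0, -2.3]
opening: 0.0142
grip_force: 60.0
```

Request:
step_hand:
  rows: [0, 0, -0.025, 0, 0, 0, 0, 0, -0.0333, 0, 0, 0, 0, 0, -0.0333, 0, 0, 0, 0, 0, -0.0333, 0, 0, 0, 0, 0, -0.025, 0, 0, 0, 0, 0, 0, 0, 0, 0, 0, 0, 0, 0, 0, 0]

```text
time: 8.68
tool_pos: [0.4396, 0.1345, 0.392]
tool_rot: [3.14, -0.001, 1.133]
contact_force: [0.3, -0.4, -2.4]
opening: 0.0144
grip_force: 60.0
```

Run:
```python
from h import *
a=read_camera("scene");b=read_camera("side")
s=robot.observe(); p=s["tool_pos"]; y=s["tool_rot"][2]
P=[]
for c,w in((a,(220,220,295,295)),(b,(255,160,312,220))):
    m=blob(c,GREY,w); x,yy,W,Hh=cv2.boundingRect(m)
    e=cv2.fitEllipse(m[m[:,0,1]<yy+0.45*Hh]); P.append(e[0])
    # rim left/right extremes on rim plane
    l=m[m[:,0,0]==x].mean(0)[0]; r=m[m[:,0,0]==x+W-1].mean(0)[0]; print((plane(c,l,.065)+plane(c,r,.065))/2, np.linalg.norm(plane(c,l,.065)-plane(c,r,.065)))
t,e=tri(a,P[0],b,P[1]);print("mug",t,e)
d=np.array([.654,.0135])-p[:2]; print(p,s["tool_rot"],"dx,dy",d@[np.cos(y),np.sin(y)],d@[np.sin(y),-np.cos(y)])
cv2.imwrite("pics/t3.png",np.hstack([cv2.resize(a["image"][70:300,220:400,::-1],(400,511)),cv2.resize(b["image"][60:240,130:310,::-1],(400,511))]))
```

```text
[0.65494928 0.01322231 0.065     ] 0.0775424493154103
[0.65116671 0.01054389 0.065     ] 0.07639555414199913
mug [0.65376409 0.01334841 0.06076679] 0.001126761454972143
[0.43925384 0.13440034 0.39043763] [-3.14041782e+00  6.66813629e-04  1.13279805e+00] dx,dy -0.018407881721724164 0.2457518146759363
```

View pics/t3.png

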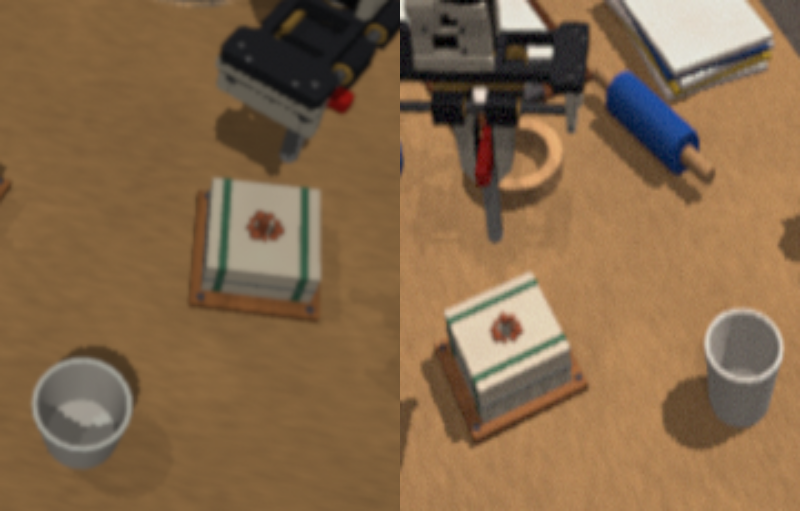

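The pin is clear of the mould, and the mug centre is about (0.653, 0.0125). Moving over the mug.

In the tool's units: 0.0315 m / 0.6 = 0.0525, 0.0245 m / 0.6 = 0.0408.

Request:
step_hand:
  rows: [-0.0033, 0.0408, 0, 0, 0, 0, -0.0042, 0.0525, 0, 0, 0, 0, -0.0042, 0.0525, 0, 0, 0, 0, -0.0042, 0.0525, 0, 0, 0, 0, -0.0042, 0.0525, 0, 0, 0, 0, -0.0042, 0.0525, 0, 0, 0, 0, -0.0042, 0.0525, 0, 0, 0, 0, -0.0042, 0.0525, 0, 0, 0, 0]

```text
time: 9.45
tool_pos: [0.6543, 0.0119, 0.3892]
tool_rot: [-3.139, 0.001, 1.133]
contact_force: [0.3, 0.7, -1.5]
opening: 0.0141
grip_force: 60.0
```

Request:
step_hand:
  rows: [0, 0, 0.025, 0, 0, 0, 0, 0, 0.025, 0, 0, 0, 0, 0, 0.0167, 0, 0, 0, 0, 0, 0.0167, 0, 0, 0, 0, 0, 0, 0, 0, 0, 0, 0, 0, 0, 0, 0, 0, 0, 0, 0, 0, 0]

```text
time: 10.03
tool_pos: [0.6533, 0.0131, 0.342]
tool_rot: [3.14, -0.0, 1.133]
contact_force: [-0.2, -0.2, -2.4]
opening: 0.0142
grip_force: 60.0
```

Run:
```python
from h import *
a=read_camera("scene");b=read_camera("side")
s=robot.observe(); print(s["tool_pos"],s["tool_rot"])
cv2.imwrite("pics/t4.png",np.hstack([cv2.resize(a["image"][180:310,200:302,::-1],(400,510)),cv2.resize(b["image"][110:240,230:332,::-1],(400,510))]))
for c in (a,b): # where the foot (TCP-0.241) and mug-centre would draw
    K=np.array([[c["fx"],0,c["cx"]],[0,c["fy"],c["cy"]],[0,0,1.]]);T=np.linalg.inv(c["pose"])
    for p in(s["tool_pos"]-[0,0,.241],[.653,.0125,.065]):
        q=T[:3,:3]@p+T[:3,3];q/=q[2];r=q[:2]*(1+c["k1"]*(q[:2]@q[:2]));print((K@[*r,1])[:2].round(1))
```

```text
[0.65330348 0.0130562  0.3424249 ] [ 3.13968143e+00 -7.67566828e-04  1.13308957e+00]
[257.5 241.4]
[256.9 249.9]
[285.5 169.5]
[284.4 181.2]
```

View pics/t4.png

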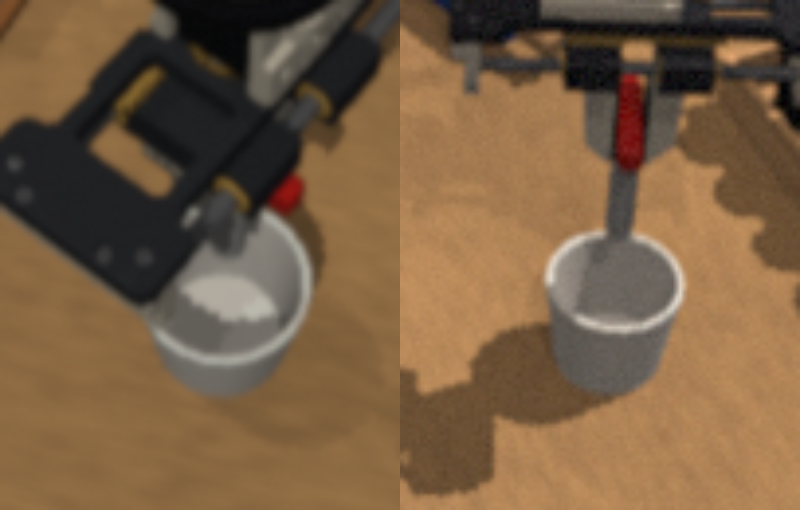

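The shank foot is at about (286,171) in the side view and hangs above the mug's centre, as predicted. Lowering.

In the tool's units: 0.02 m / 0.6 = 0.0333, 0.015 m / 0.6 = 0.025.

Request:
step_hand:
  rows: [0, 0, 0.0333, 0, 0, 0, 0, 0, 0.0333, 0, 0, 0, 0, 0, 0.0333, 0, 0, 0, 0, 0, 0.025, 0, 0, 0, 0, 0, 0.0167, 0, 0, 0, 0, 0, 0.0067, 0, 0, 0, 0, 0, 0.0033, 0, 0, 0, 0, 0, 0, 0, 0, 0]

```text
time: 10.8
tool_pos: [0.6535, 0.0129, 0.2509]
tool_rot: [3.141, -0.0, 1.133]
contact_force: [0.2, 1.0, -0.9]
opening: 0.0142
grip_force: 60.0
```

Request:
step_hand:
  rows: [0, 0, 0, 0, 0, 0, 0, 0, 0.0017, 0, 0, 0, 0, 0, 0.0017, 0, 0, 0, 0, 0, 0, 0, 0, 0, 0, 0, 0, 0, 0, 0]

```text
time: 11.22
tool_pos: [0.6533, 0.0129, 0.2484]
tool_rot: [3.141, -0.0, 1.133]
contact_force: [0.7, 0.2, -2.3]
opening: 0.0139
grip_force: 60.0
```

In the tool's units: 0.001 m / 0.6 = 0.0017, 0.0005 m / 0.6 = 0.0008.

Request:
step_hand:
  rows: [0, 0, 0.0017, 0, 0, 0, 0, 0, 0.0008, 0, 0, 0, 0, 0, 0, 0, 0, 0, 0, 0, 0, 0, 0, 0]

```text
time: 11.55
tool_pos: [0.6532, 0.0129, 0.2466]
tool_rot: [-3.141, -0.0, 1.133]
contact_force: [0.1, -0.1, -1.4]
opening: 0.0141
grip_force: 60.0
```

Request:
step_hand:
  rows: [0, 0, 0.0008, 0, 0, 0, 0, 0, 0.0008, 0, 0, 0, 0, 0, 0, 0, 0, 0, 0, 0, 0, 0, 0, 0]

```text
time: 11.88
tool_pos: [0.6533, 0.0129, 0.246]
tool_rot: [3.141, -0.0, 1.133]
contact_force: [-1.2, 0.7, 0.5]
opening: 0.014
grip_force: 60.0
```

Request:
step_hand:
  rows: [0, 0, 0, 0, 0, 0, 0, 0, 0, 0, 0, 0, 0, 0, 0, 0, 0, 0]
  grip_force: 5

```text
time: 12.13
tool_pos: [0.6534, 0.0129, 0.246]
tool_rot: [3.141, -0.0, 1.133]
contact_force: [0.6, 0.3, 1.3]
opening: 0.016
grip_force: 5.0
```

Request:
step_hand:
  rows: [0, 0, 0, 0, 0, 0, 0, 0, 0, 0, 0, 0, 0, 0, 0, 0, 0, 0, 0, 0, 0, 0, 0, 0, 0, 0, 0, 0, 0, 0]
  aperture: 0.034

```text
time: 12.55
tool_pos: [0.6532, 0.0129, 0.2456]
tool_rot: [-3.141, -0.0, 1.133]
contact_force: [-0.6, -0.2, -0.1]
opening: 0.0338
grip_force: 0.0
```

Request:
step_hand:
  rows: [0, 0, -0.0067, 0, 0, 0, 0, 0, -0.0167, 0, 0, 0, 0, 0, -0.0333, 0, 0, 0, 0, 0, -0.05, 0, 0, 0, 0, 0, -0.05, 0, 0, 0, 0, 0, -0.05, 0, 0, 0, 0, 0, 0, 0, 0, 0, 0, 0, 0, 0, 0, 0]

```text
time: 13.22
tool_pos: [0.6534, 0.0129, 0.3732]
tool_rot: [3.136, -0.002, 1.133]
contact_force: [0.2, -0.5, -0.6]
opening: 0.0337
grip_force: 0.0
```

Request:
step_hand:
  rows: [0, -0.05, 0, 0, 0, 0, 0, -0.0667, 0, 0, 0, 0, 0, -0.0667, 0, 0, 0, 0, 0, -0.0667, 0, 0, 0, 0, 0, 0, 0, 0, 0, 0, 0, 0, 0, 0, 0, 0]

```text
time: 13.72
tool_pos: [0.5156, 0.0774, 0.3694]
tool_rot: [-3.14, 0.001, 1.135]
contact_force: [1.3, -0.2, 0.5]
opening: 0.0339
grip_force: 0.0
```

Run:
```python
from h import *
a=read_camera("scene");b=read_camera("side")
cv2.imwrite("pics/t5.png",np.hstack([cv2.resize(a["image"][110:310,140:380,::-1],(400,333)),cv2.resize(b["image"][120:320,120:360,::-1],(400,333))]))
A,B=axis(blob(a,YEL,(150,115,210,160))),axis(blob(b,YEL,(225,250,255,295)));print("yel",tri(a,A[0],b,B[0]))
```

```text
yel (array([ 0.46293892, -0.18704278,  0.09427033]), np.float64(0.0013315714667633193))
```

View pics/t5.png

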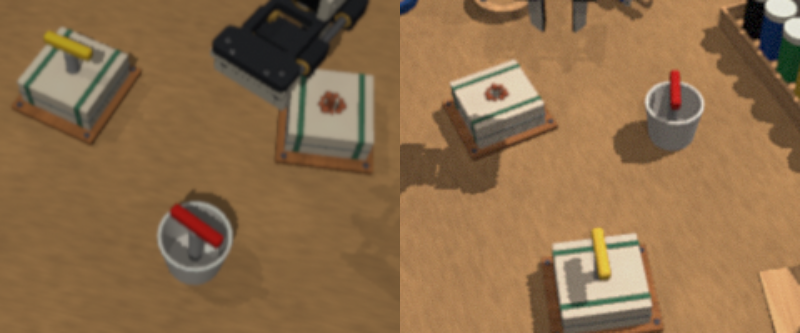

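The red pin stands handle up in the upright mug, at (197,225) in the left half and (675,90) in the right. The yellow pin hasn't moved, and the robot is clear of everything.

```bash
python3 -c "
from cell import robot, workorder, read_camera
print(workorder.hand_in())"
```

```text
the job is handed in; nothing more can be done
None
```

The job is handed in: I worked the red pin free with one twist each way (about 30° either side of its start, 9 mm then 11 mm of lift), drew it out and stood it handle up in the upright mug in under 14 s, leaving the yellow pin where it was; the grip was 60 N, the gripper's limit, not the suggested 80 N.

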